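Slide the vial rack home into its corner stop

ROBOT

A 7-joint arm with a two-finger parallel gripper is mounted at the origin on the work surface. World frame = base frame: x ahead of the robot, y to its left, z up, the work surface at z = 0. Lengths are in m, angles in rad, forces in N, time in s.
With the tool pointing down it reaches from about 0.4 to 0.85 m from the base axis. Payload 4.5 kg.
Tool frame: the origin (TCP) lies on the front face of the gripper's body, between the roots of the fingers; the fingertips stand ahead of it and the grasp point (between the pads) lies 54 mm ahead of it (r.tips_ahead is the z of the fingertips in the tool frame, in m); z points along the fingers, y is the line along which they close (so a half turn about z gives the same grasp; the last joint's range is limited). The gripper opens to 85 mm and grips with 20 to 120 N. Pads are 22 mm wide; open, the fingers measure 114 mm over their backs; the gripper's body (76 mm by 85 mm) begins 54 mm behind the grasp point. The pads swing forward as they close: fully open they stand 13 mm farther back than shut.
Start: joints at [1.252, 0.689, -0.195, 1.565, 0.157, 0.902, -0.215], TCP at [0.216, -0.587, 0.304] pointing down, gripper open.
Joint ranges: [-3.01, 3.01], [-0.46, 2.08], [-1.47, 1.51], [0.13, 2.56], [-1, 4.14], [0.04, 2.09], [-2.66, 2.66]. Speed limits (rad/s): [2.57, 2.57, 3.14, 3.14, 3.14, 3.14, 3.14].

INTERFACE

Orientations are given as [roll, pitch, yaw] about the fixed x, y, z axes, in that order (R = Rz(yaw) Ry(pitch) Rx(roll)).
In Python, from rig import r gives the robot as it stands.
- The arm moves only by the tool step_arm, never from a script. Its argument "increments" is a list of rows, each an object of numbers: "dx", "dy", "dz": the shift along the tool's x, y, z in mm; "rx", "ry", "rz": the turn, a rotation vector about the tool's x, y, z in degrees; "hand": the finger opening in mm, from 0 to 85.4. A call has 1 to 8 rows; each row shifts and turns the commanded pose from where the row before left it, along the tool's axes as they then stand; what a row does not reach is not made up. A row lasts 1/10 s, in which the tool goes at most 50 mm and 8.59 degrees, less where a joint would pass 70% of its speed; a pose out of reach is approached as far as the arm can. A call with a gripper value outside its range is refused whole. The fingers move at their own pace and stop on an object; "force" is the grip in N (left out, the last holds). Time passes only in rows, so rows that do not move let the fingers close. It gives the time, the measured TCP pose, the force, the opening and the grip force at its end, in the units of the state.
- r.get_state(): the state, without advancing time (a new reading comes with each control period).
- r.camera(name): name is "side" or "top"; returns a dict with "image" (384x512x3 uint8, red, green, blue), "K" (3x3 intrinsics, pixels), "dist_coeffs" ([k1, k2, p1, p2, k3] as OpenCV has them; the pictures are not rectified), "R" (3x3) and "t" (3): a world point X has camera coordinates R X + t. Camera axes: x right, y down, z forward; pixel columns grow to the right and rows downward; lengths in m; the calibration is good to about 2 mm. A picture is of the moment at which its call begins. There is no depth.
- r.job_done(): hands the job in; it is judged then, once.
Trained networks look in the newest picture that a camera, given by its name, has taken for a name from the list of things; names that differ only in an ending like _2 or _b are one class to them, and where a whole thing is asked for, a point or a joint stands for the part that bears it (a point fixed in the world has none). Each returns a list of dicts, best first, with "score" (0 to 1); they miss things now and then, are a little off and sometimes report something else, mostly with a low value. They report only what shows in the picture. A call takes as long as a camera call. They do not tell look-alikes from the thing itself.
- r.boxes_of(camera, thing): "at" ([x, y, z] in m, in world coordinates, good to about 4 mm: the middle of the surface that is visible of it).
- r.silhouettes(camera, thing): "region" (384x512 bool, what is visible of it).
- r.spot_point(camera, thing): "at" ([x, y, z] in m, in world coordinates, good to about 4 mm: a listed point, or the origin of a listed thing).
The state is a dict: "t": time; "joints": joint angles; "joint_vel": joint speeds; "tau": joint torques, N m; "tool_pos": TCP position; "orientation": TCP orientation; "wrist_force": force on the tool from outside, world axes, zero at the start; "torque": the same for the moment, N m; "opening": opening from 0.0 (shut) to 1.0 (fully open); "finger_force": force on a finger pad.
Only numpy, scipy, OpenCV 4.12 (cv2) and the standard library are available. Lean on these libraries where they do the work, as an engineer would, in place of code of your own. Each camera call takes 0.05 s, during which the arm holds its last target. There are 200 camera calls.

TASK

Push the rack of sample vials along the bench until it sits home in the inside corner of the metal stop: its far long side flush against the long rail and its left end flush against the short rail. Only push or nudge it with the fingers; it must stay flat on the bench all the while, not lifted, carried or tipped. Leave the other labware where it stands, and finish with the hand clear of everything.

Things in the scene. Friction and masses are not known exactly. Their poses are not given: they have to be found in the camera images.
- rack: Loose white plastic vial rack: a block 90 mm (its x) by 120 mm (its y), 30 mm high, with small black-capped vials fixed in it up to 43 mm high (5 mm in from the edges). Origin: centre of its underside. x roughly away from the robot, y to its left, z up. 0.3 to 0.65 kg; pushing it takes 1.5 to 5 N. Starts turned up to 0.3 rad, short of the long rail and right of its home.
- rack_corner (a point): The far left lower corner of the rack, at (+45, +60, 0) mm in the rack's frame. When the rack is home it lies in the inside corner of the stop.
- stop: Bare aluminium L-shaped stop, fixed to the bench. Origin: inside corner, on the bench. The long rail runs 370 mm along its -y (robot's right), the short one 130 mm along its -x (towards the robot). Inner faces: planes x = 0 and y = 0; rails 8 mm thick, 26 mm high, a 4 mm flange behind. The rack at home is parallel to it, centre at (-45, -60) mm. Turned up to 0.12 rad.
- amber_bottle: Bystander: amber glass bottle, diameter 56 mm, 115 mm high, standing. Origin: centre of its underside.
- jar: Bystander: closed white jar, diameter 56 mm, 75 mm high. Origin: centre of its underside.
- beaker: Bystander: small glass beaker, diameter 50 mm, 60 mm high. Origin: centre of its underside.
- cork_ring: Bystander: cork flask ring lying flat, outer diameter 84 mm, 25 mm high. Origin: centre of its underside.
- stopper: Bystander: green glass stopper standing on its narrow end, diameter 32 mm, 34 mm high. Origin: centre of its underside.
- spatula: Bystander: broad flat steel spatula (blade 65 mm wide), about 170 mm long, lying on the bench at the left. Origin: underside, about mid-length; it lies along its x.
Not all that is in view belongs to the job. Leave any pink look-alike of the rack alone.

How it is judged:
At the end, for the whole second after the job is handed in: The rack's far left lower corner is within 4 mm of both inner faces of the stop, the rack is parallel to the rails within 0.04 rad, flat on the bench and at rest (x of rack_corner in the frame of stop between -0.004 and 0.004 m and y of rack_corner in the frame of stop between -0.004 and 0.004 m and angle between the x axis of rack and the x axis of stop, either way round below 0.04 rad and height (world z) of rack below 0.004 m and angle between rack's own z axis and vertical below 0.04 rad and linear speed of rack below 0.01 m/s); the robot touches nothing.
It fails at once if the vial rack is lifted off the bench (its underside centre rises 8 mm) (height (world z) of rack above 0.008 m).
It fails at once if the vial rack is tipped by more than 0.12 rad (angle between rack's own z axis and vertical above 0.12 rad).
It fails at once if other labware is pushed more than 25 mm from its place (distance of any of amber_bottle, jar, beaker, cork_ring, stopper, spatula from where it was at the start of the episode above 0.025 m).
It fails at once if other labware is knocked over (tilted more than 0.5 rad) (angle between any of amber_bottle, jar, beaker, cork_ring, stopper's own z axis and vertical above 0.5 rad).
It also fails if it takes over 54 s, if anything falls off the work surface, if the arm or the gripper's body presses on something with over 40 N, if the wrist force passes 120 N, or if a joint passes its speed limit or range.

## Working session

There is one attempt and no reset: what is moved stays moved. The work goes in short steps, Python scripts to look and compute and a tool call to move; the robot and the scene stay as the last step left them, time stands still between calls to the robot, and variables do not carry over. Pictures are saved under pics/ and viewed, at most 10 in all, crops included, and the job is handed in when it is done.

Besides the shell and the picture viewer there is one more tool, called as name(argument=value, ...), one argument or row to a line, values as JSON. step_arm: Moves the arm, as the interface text tells. Its arguments: {"type":"object","properties":{"increments":{"type":"array","items":{"type":"object","properties":{"dx":{"type":"number"},"dy":{"type":"number"},"dz":{"type":"number"},"rx":{"type":"number"},"ry":{"type":"number"},"rz":{"type":"number"},"hand":{"type":"number"}}}},"force":{"type":"number"}},"required":["increments"]}

```bash
mkdir -p pics
cat > h.py <<'E'
import numpy as np, cv2
from rig import r
E
python3 - <<'E'
from h import *
for c in("top","side"):
    d=r.camera(c); cv2.imwrite(f"pics/{c}0.png",d["image"][...,::-1])
    np.savez(f"{c}0.npz",**{k:np.array(v) for k,v in d.items()})
    print(c,np.round(-d["R"].T@d["t"],3))
    for n in "rack rack_corner stop amber_bottle jar beaker cork_ring stopper spatula".split():
        print(n,[(np.round(q["at"],3).tolist(),round(q["score"],2)) for q in r.spot_point(c,n)][:3])
s=r.get_state();print(s["t"],s["tool_pos"],s["orientation"],s["wrist_force"],r.tips_ahead)
E
```

```text
top [0.427 0.038 1.024]
rack [([0.518, -0.075, 0.001], 0.84), ([0.358, 0.048, -0.002], 0.81), ([0.315, -0.132, -0.001], 0.81)]
rack_corner [([0.328, -0.064, 0.002], 0.74), ([0.554, -0.015, 0.002], 0.66), ([0.285, 0.014, 0.002], 0.65)]
stop [([0.691, 0.065, 0.001], 0.71)]
amber_bottle [([0.414, 0.306, 0.001], 0.64)]
jar [([0.503, -0.389, -0.002], 0.85)]
beaker [([0.482, 0.124, -0.001], 0.55)]
cork_ring [([0.592, 0.334, -0.004], 0.58)]
stopper [([0.634, -0.417, 0.003], 0.62)]
spatula [([0.558, 0.46, -0.0], 0.56), ([0.414, 0.306, -0.002], 0.37)]
side [ 0.452 -0.827  0.663]
rack [([0.352, 0.048, 0.002], 0.75), ([0.317, -0.136, -0.002], 0.75), ([0.517, -0.073, -0.004], 0.58)]
rack_corner [([0.287, 0.015, 0.003], 0.85), ([0.328, -0.061, 0.004], 0.84), ([0.56, -0.011, -0.002], 0.74)]
stop [([0.688, 0.07, -0.002], 0.97)]
amber_bottle [([0.412, 0.31, -0.001], 0.95)]
jar [([0.498, -0.385, -0.002], 0.82)]
beaker [([0.478, 0.124, -0.004], 0.58)]
cork_ring [([0.593, 0.332, 0.002], 0.79)]
stopper [([0.629, -0.413, 0.005], 0.84)]
spatula [([0.559, 0.463, 0.003], 0.56)]
1.0 [ 0.21599679 -0.58649282  0.30391415] [ 3.14154317e+00 -3.73244599e-05  3.52845981e-01] [ 0.79626628  0.05891614 -0.23846034] 0.0726
```

View pics/top0.png

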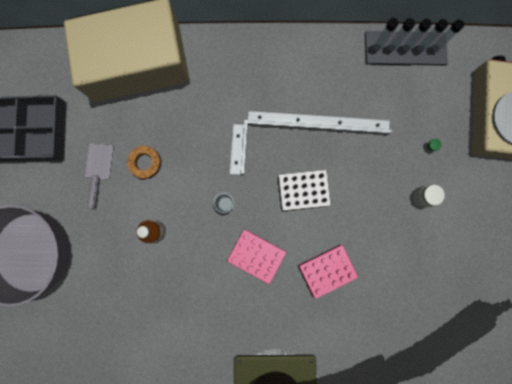

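View pics/side0.png

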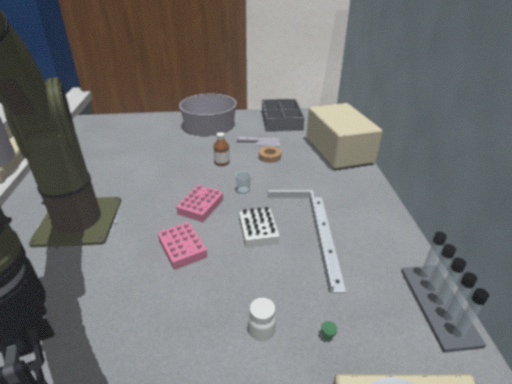

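The white rack, the one described, is at top px (304,190) and side px (259,225). The pink look-alikes are at top px (257,257) and (328,272). I'll confirm with a crop and fit poses from the silhouettes in both views.

```bash
cat >> h.py <<'E'
from scipy.optimize import minimize
def proj(d,P): return cv2.projectPoints(np.float64(P),cv2.Rodrigues(d["R"])[0],d["t"],d["K"],d["dist_coeffs"])[0][:,0]
def box(x0,x1,y0,y1,h): return np.array([[x,y,z] for x in(x0,x1) for y in(y0,y1) for z in(0,h)])
RACK=[box(-.045,.045,-.06,.06,.03),box(-.04,.04,-.055,.055,.043)]
RACK=[np.vstack(RACK)]
STOP=[box(0,.008,-.37,.008,.026),box(-.13,0,0,.008,.026),box(0,.012,-.37,.012,.004),box(-.13,0,0,.012,.004)]
S=8
def mask(d,parts,p):
    c,s=np.cos(p[2]),np.sin(p[2]); m=np.zeros((384,512),np.uint8)
    big=np.zeros((384*4,512*4),np.uint8)
    for B in parts:
        W=B@np.array([[c,s,0],[-s,c,0],[0,0,1]])+[p[0],p[1],0]
        h=cv2.convexHull(((proj(d,W)+.5)*4-.5).astype(np.float32))
        cv2.fillConvexPoly(big,np.round(h*16).astype(np.int32),255,cv2.LINE_8,4)
    return cv2.resize(big,(512,384),interpolation=cv2.INTER_AREA)/255.
def fit(views,parts,p0):
    f=lambda p:sum(1-np.minimum(a,m).sum()/np.maximum(a,m).sum() for d,m in views for a in[mask(d,parts,p)])
    best=None
    for k in(1,.4):
        o=minimize(f,p0,method="Nelder-Mead",options=dict(initial_simplex=np.array(p0)+k*np.array([[0,0,0],[.012,0,0],[0,.012,0],[0,0,.1]]),xatol=1e-5,fatol=1e-5)); p0=o.x
    return o.x,o.fun/len(views)
def look(thing,parts,p0,cams=("top","side"),tag=None):
    V=[]
    for c in cams:
        d=r.camera(c); q=proj(d,[[p0[0],p0[1],.02]])[0]
        L=r.silhouettes(c,thing)
        if parts is RACK: L=[l for l in L if np.hypot(*(np.argwhere(l["region"]).mean(0)[::-1]-q))<25]
        if L: V.append((d,L[0]["region"].astype(float)))
        if tag: cv2.imwrite(f"pics/{tag}_{c}.png",d["image"][...,::-1])
    res={"both":fit(V,parts,p0)}
    if len(V)>1:
        res[cams[0]]=fit(V[:1],parts,p0);res[cams[1]]=fit(V[1:],parts,p0)
    return res
E
python3 - <<'E'
from h import *
R=look("rack",RACK,[.517,-.074,.1]);T=look("stop",STOP,[.69,.067,-.07])
for n,q in(("rack",R),("stop",T)):
    for k,v in q.items(): print(n,k,np.round(v[0],4),round(v[1],3))
d=r.camera("top");im=d["image"][...,::-1].copy()
im=cv2.resize(im[90:310,200:420],None,fx=2.7,fy=2.7,interpolation=cv2.INTER_CUBIC)
for P,q in((RACK,R),(STOP,T)):
    m=(mask(d,P,q["both"][0])*255).astype(np.uint8)[90:310,200:420]
    m=cv2.resize(m,None,fx=2.7,fy=2.7,interpolation=cv2.INTER_CUBIC)
    cv2.drawContours(im,cv2.findContours((m>127).astype(np.uint8),0,2)[0],-1,(0,255,0),1)
cv2.imwrite("pics/crop0.png",im)
E
```

```text
rack both [ 0.5161 -0.0771  0.1105] 0.063
rack top [ 0.5152 -0.0762  0.1034] 0.032
rack side [ 0.5172 -0.0794  0.1193] 0.073
stop both [ 0.6906  0.0693 -0.0119] 0.556
stop top [ 0.6905  0.0689 -0.0656] 0.625
stop side [ 0.6896  0.0651 -0.0081] 0.452
```

View pics/crop0.png

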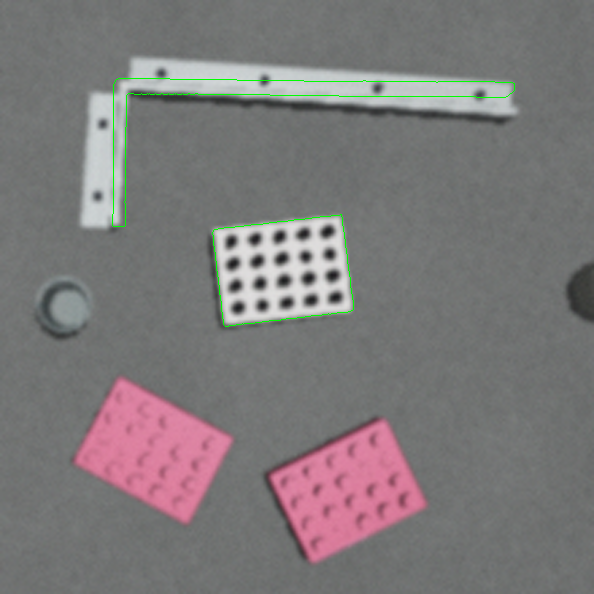

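The green fit matches the white rack (crop 213–353, 215–325). The pink ones below it are the look-alikes. The stop's flange is wider than I modelled, so I'll refit it.

Run:
```python
from h import *
V=[]
for c in("top","side"):
    d=r.camera(c);m=r.silhouettes(c,"stop")[0]["region"].astype(float);V.append((d,m))
for w in(.02,.024,.028,.032,.036):
  ST=[box(0,.008,-.37,.008,.026),box(-.13,0,0,.008,.026),box(0,w,-.37,0,.004),box(-.13,-.0,0,w,.004)]
  for k,v in(("both",V),("top",V[:1]),("side",V[1:])):
    p,f=fit(v,ST,[.69,.067,-.07]);print(w,k,np.round(p,4),round(f,3))
  if w==.032: P=fit(V[:1],ST,[.69,.067,-.07])[0];SS=ST
out=[]
for (d,m),(y,x) in zip(V,((90,200),(170,240))):
    im=d["image"][...,::-1][y:y+130,x:x+200]; f=4 if 0 else 3.9
    im=cv2.resize(im,None,fx=f,fy=f,interpolation=cv2.INTER_CUBIC)[:,:780]
    lines=[[[0,-.37,h] ,[0,0,h],[-.13,0,h]] for h in(0,.026)]
    c,s=np.cos(P[2]),np.sin(P[2])
    for L,col in zip(lines,((0,255,0),(0,0,255))):
        W=np.array(L)@np.array([[c,s,0],[-s,c,0],[0,0,1]])+[P[0],P[1],0]
        q=(proj(d,W)+.5-[x,y])*f-.5
        cv2.polylines(im,[np.int32(q)],False,col,1)
    out.append(cv2.resize(im,(780,300)) if 0 else im[:300] if y==90 else im[:300])
cv2.imwrite("pics/crop1.png",np.vstack(out))
```

```text
0.02 both [ 0.6893  0.0666 -0.0493] 0.421
0.02 top [ 0.6894  0.0687 -0.0641] 0.464
0.02 side [ 0.6893  0.0651 -0.0399] 0.358
0.024 both [ 0.6896  0.0667 -0.0554] 0.333
0.024 top [ 0.6896  0.0689 -0.064 ] 0.367
0.024 side [ 0.6902  0.064  -0.0574] 0.279
0.028 both [ 0.6897  0.0668 -0.0656] 0.245
0.028 top [ 0.6894  0.0685 -0.064 ] 0.269
0.028 side [ 0.6903  0.064  -0.0627] 0.2
0.032 both [ 0.6895  0.0668 -0.0644] 0.158
0.032 top [ 0.6892  0.0687 -0.0642] 0.174
0.032 side [ 0.6902  0.0641 -0.0687] 0.122
0.036 both [ 0.6885  0.0669 -0.0677] 0.092
0.036 top [ 0.689   0.0677 -0.0676] 0.089
0.036 side [ 0.6885  0.0641 -0.0688] 0.077
```

View pics/crop1.png

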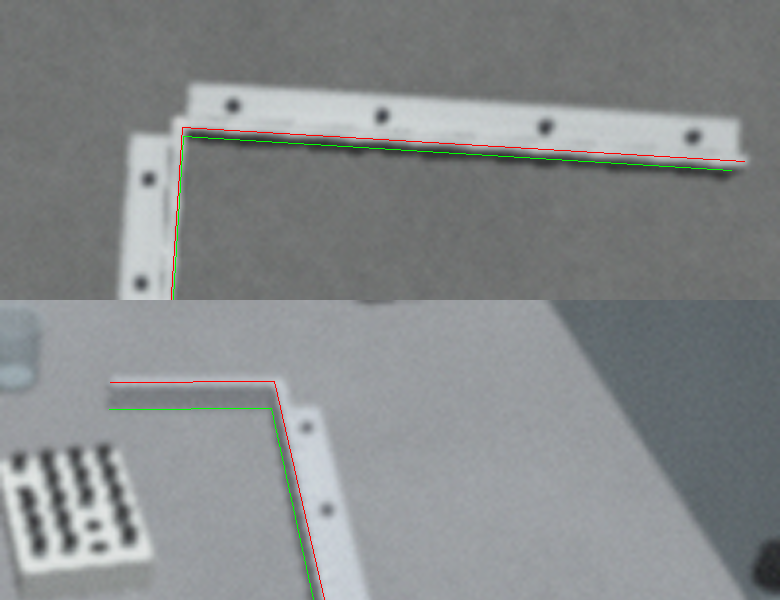

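The stop fits at about (0.689, 0.067), yaw −0.066, and the lines lie on its inner faces. The rack is at about (0.516, −0.077), yaw 0.107. Plan: with the fingers open, push forward against the long rail using both tips, then push left along it from the right end.

step_arm(
  increments=[
    {"rz":8},
    {"rz":8},
    {"rz":8},
    {"dx":17,"dy":-45},
    {"dx":17,"dy":-45},
    {"dx":17,"dy":-45},
    {"dx":17,"dy":-45},
    {"dx":17,"dy":-45},
  ],
)

```text
validation failed for argument at $.in...
```

step_arm(
  increments=[
    {"dx":17,"dy":-45},
    {"dx":17,"dy":-45},
    {"dx":17,"dy":-45},
    {"dx":17,"dy":-45},
    {"dx":17,"dy":-45},
    {"dz":40},
    {"dz":40},
    {},
  ],
)

```text
validation failed for argument at $.in...
```

step_arm(
  increments=[
    {"dx":0,"dy":0,"dz":0,"rx":0,"ry":0,"rz":8,"hand":85},
    {"dx":0,"dy":0,"dz":0,"rx":0,"ry":0,"rz":8,"hand":85},
    {"dx":0,"dy":0,"dz":0,"rx":0,"ry":0,"rz":8,"hand":85},
    {"dx":17,"dy":-45,"dz":0,"rx":0,"ry":0,"rz":0,"hand":85},
    {"dx":17,"dy":-45,"dz":0,"rx":0,"ry":0,"rz":0,"hand":85},
    {"dx":17,"dy":-45,"dz":0,"rx":0,"ry":0,"rz":0,"hand":85},
    {"dx":17,"dy":-45,"dz":0,"rx":0,"ry":0,"rz":0,"hand":85},
    {"dx":17,"dy":-45,"dz":0,"rx":0,"ry":0,"rz":0,"hand":85},
  ],
)

```text
t: 2.45
tool_pos: [0.3163, -0.3659, 0.3041]
orientation: [3.141, -0.001, -0.066]
wrist_force: [0.9, -0.6, -0.7]
opening: 0.997
finger_force: 0.0
```

step_arm(
  increments=[
    {"dx":14,"dy":-43,"dz":0,"rx":0,"ry":0,"rz":0,"hand":85},
    {"dx":14,"dy":-43,"dz":0,"rx":0,"ry":0,"rz":0,"hand":85},
    {"dx":14,"dy":-43,"dz":0,"rx":0,"ry":0,"rz":0,"hand":85},
    {"dx":14,"dy":-43,"dz":0,"rx":0,"ry":0,"rz":0,"hand":85},
    {"dx":14,"dy":-43,"dz":0,"rx":0,"ry":0,"rz":0,"hand":85},
    {"dx":14,"dy":-43,"dz":0,"rx":0,"ry":0,"rz":0,"hand":85},
    {"dx":14,"dy":-43,"dz":0,"rx":0,"ry":0,"rz":0,"hand":85},
    {"dx":0,"dy":0,"dz":40,"rx":0,"ry":0,"rz":0,"hand":85},
  ],
)

```text
t: 3.25
tool_pos: [0.4396, -0.0669, 0.2667]
orientation: [-3.138, -0.014, -0.054]
wrist_force: [1.5, -0.3, -1.1]
opening: 0.996
finger_force: 0.0
```

step_arm(
  increments=[
    {"dx":0,"dy":0,"dz":45,"rx":0,"ry":0,"rz":0,"hand":85},
    {"dx":0,"dy":0,"dz":45,"rx":0,"ry":0,"rz":0,"hand":85},
    {"dx":0,"dy":0,"dz":45,"rx":0,"ry":0,"rz":0,"hand":85},
    {"dx":0,"dy":0,"dz":25,"rx":0,"ry":0,"rz":0,"hand":85},
    {"dx":0,"dy":0,"dz":0,"rx":0,"ry":0,"rz":0,"hand":85},
  ],
)

```text
t: 3.75
tool_pos: [0.436, -0.074, 0.104]
orientation: [-3.141, 0.01, -0.065]
wrist_force: [0.2, 0.5, 1.0]
opening: 0.996
finger_force: 0.0
```

Run:
```python
from h import *
d=r.camera("side");im=d["image"][...,::-1][150:290,120:400]
cv2.imwrite("pics/s1.png",cv2.resize(im,None,fx=2.8,fy=2.8,interpolation=cv2.INTER_CUBIC));print(r.tips_ahead)
```

```text
0.0726
```

View pics/s1.png

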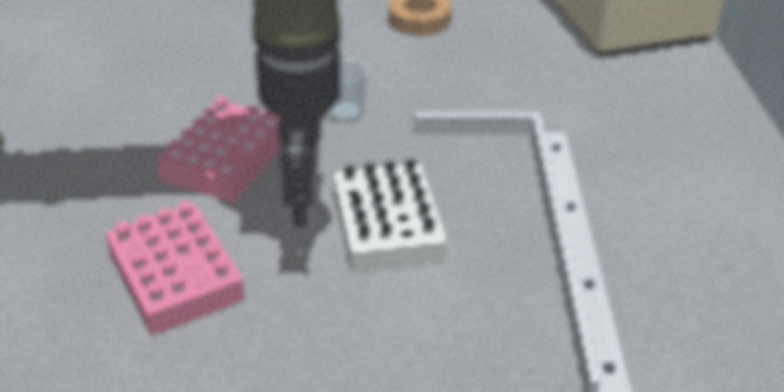

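The fingers are behind the rack, with the right tip at crop (298,225). I'll check the tip height from that.

Run:
```python
from h import *
d=np.load("side0.npz")
for z in(.02,.031,.044): print(z,(proj(d,[[.432,-.124,z],[.432,-.131,z]])-[120,150])*2.8)
```

```text
0.02 [[300.57753452 247.85502521]
 [300.6622702  252.96294483]]
0.031 [[300.06475813 239.08861154]
 [300.14656979 244.17961765]]
0.044 [[299.45047344 228.56960877]
 [299.52871687 233.63917227]]
```

step_arm(
  increments=[
    {"dx":0,"dy":0,"dz":15,"rx":0,"ry":0,"rz":0,"hand":85},
    {"dx":0,"dy":0,"dz":14,"rx":0,"ry":0,"rz":0,"hand":85},
    {"dx":6,"dy":0,"dz":0,"rx":0,"ry":0,"rz":0,"hand":85},
    {"dx":6,"dy":0,"dz":0,"rx":0,"ry":0,"rz":0,"hand":85},
    {"dx":6,"dy":0,"dz":0,"rx":0,"ry":0,"rz":0,"hand":85},
    {"dx":6,"dy":0,"dz":0,"rx":0,"ry":0,"rz":0,"hand":85},
    {"dx":6,"dy":0,"dz":0,"rx":0,"ry":0,"rz":0,"hand":85},
    {"dx":6,"dy":0,"dz":0,"rx":0,"ry":0,"rz":0,"hand":85},
  ],
)

```text
t: 4.6
tool_pos: [0.4749, -0.0761, 0.0872]
orientation: [-3.139, 0.025, -0.062]
wrist_force: [-10.5, 5.6, 13.6]
opening: 0.998
finger_force: 8.4
```

step_arm(
  increments=[
    {"dx":8,"dy":0,"dz":0,"rx":0,"ry":0,"rz":0,"hand":85},
    {"dx":8,"dy":0,"dz":0,"rx":0,"ry":0,"rz":0,"hand":85},
    {"dx":8,"dy":0,"dz":0,"rx":0,"ry":0,"rz":0,"hand":85},
    {"dx":8,"dy":0,"dz":0,"rx":0,"ry":0,"rz":0,"hand":85},
    {"dx":8,"dy":0,"dz":0,"rx":0,"ry":0,"rz":0,"hand":85},
    {"dx":8,"dy":0,"dz":0,"rx":0,"ry":0,"rz":0,"hand":85},
  ],
)

```text
t: 5.2
tool_pos: [0.5201, -0.0807, 0.087]
orientation: [3.141, 0.031, -0.065]
wrist_force: [-15.1, 1.3, 24.7]
opening: 0.994
finger_force: 14.3
```

Run:
```python
from h import *
print(r.get_state()["wrist_force"])
d=r.camera("top");im=d["image"][...,::-1][90:290,200:420]
cv2.imwrite("pics/t2.png",cv2.resize(im,None,fx=2.7,fy=2.7,interpolation=cv2.INTER_CUBIC))
d=r.camera("side");im=d["image"][...,::-1][150:290,180:400]
a=cv2.resize(im,(594,378),interpolation=cv2.INTER_CUBIC)
b=cv2.resize(cv2.imread("pics/t2.png"),(330,300))
c=np.zeros((378,800,3),np.uint8);c[:315,:495]=cv2.resize(a,(495,315));c[:300,495:]=b[:,:305];cv2.imwrite("pics/c2.png",c)
```

```text
[-15.07087271   1.32234237  24.6749826 ]
```

View pics/c2.png

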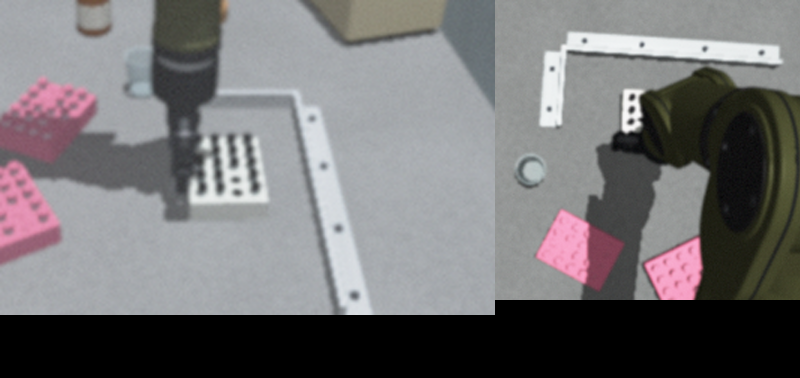

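The z reading is stuck at 0.087 with 25 N upward, so something is touching under the fingertips. I'll check where the tip and the rack are now.

Run:
```python
from h import *
d=np.load("side0.npz")
for z in(0,.015,.03): print(z,((proj(d,[[.520,-.131,z],[.524,-.137,z]])-[180,150])*2.25).round())
for c in("side","top"):
  d=r.camera(c)
  L=r.silhouettes(c,"rack");print(c,[(np.argwhere(l["region"]).mean(0).round(),l["region"].sum()) for l in L],[(np.round(l["at"],3),l["score"]) for l in r.spot_point(c,"rack")])
s=r.get_state();print(s["tool_pos"],s["wrist_force"],s["torque"],s["joints"])
d=r.camera("side");im=d["image"][...,::-1][180:260,220:320]
cv2.imwrite("pics/s3.png",cv2.resize(im,None,fx=7,fy=7,interpolation=cv2.INTER_CUBIC))
```

```text
0 [[182. 212.]
 [186. 216.]]
0.015 [[182. 203.]
 [186. 206.]]
0.03 [[182. 193.]
 [186. 197.]]
side [(array([245., 182.]), np.int64(1480)), (array([203., 200.]), np.int64(1083))] [(array([ 0.313, -0.132, -0.   ]), 0.92), (array([ 0.577, -0.085,  0.001]), 0.71)]
top [(array([257., 256.]), np.int64(1859)), (array([273., 320.]), np.int64(1211)), (array([163., 290.]), np.int64(381))] [(array([ 0.314, -0.134,  0.003]), 0.89), (array([ 0.354,  0.049, -0.002]), 0.7)]
[ 0.52230734 -0.08074431  0.08710655] [-11.77190897   0.55677226  18.94215364] [1.0097599  2.16836035 0.2679241 ] [ 0.17242238  0.9327355  -0.177715    1.96716594  0.48393143  0.30898455
 -2.03820539]
```

View pics/s3.png

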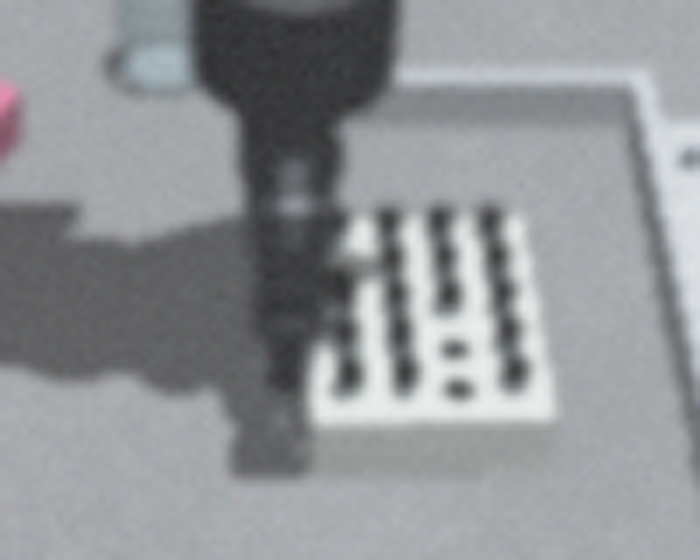

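The rack is following the push and looks squared up, at about (0.577, −0.085). I'll back off a little to tell whether the rack or the bench is pressing up.

step_arm(
  increments=[
    {"dx":-8,"dy":0,"dz":0,"rx":0,"ry":0,"rz":0,"hand":85},
    {"dx":-8,"dy":0,"dz":0,"rx":0,"ry":0,"rz":0,"hand":85},
    {"dx":0,"dy":0,"dz":0,"rx":0,"ry":0,"rz":0,"hand":85},
  ],
)

```text
t: 5.95
tool_pos: [0.5101, -0.0801, 0.0861]
orientation: [-3.14, 0.018, -0.066]
wrist_force: [-0.1, -0.8, -0.4]
opening: 0.994
finger_force: 0.0
```

The force is gone and z is about 0.086, so the tips were riding on the rack's upper edge and were too high. I'll lower them while clear.

step_arm(
  increments=[
    {"dx":0,"dy":0,"dz":6,"rx":0,"ry":0,"rz":0,"hand":85},
    {"dx":0,"dy":0,"dz":6,"rx":0,"ry":0,"rz":0,"hand":85},
    {"dx":0,"dy":0,"dz":0,"rx":0,"ry":0,"rz":0,"hand":85},
    {"dx":0,"dy":0,"dz":0,"rx":0,"ry":0,"rz":0,"hand":85},
  ],
)

```text
t: 6.35
tool_pos: [0.5106, -0.0799, 0.0731]
orientation: [-3.14, 0.018, -0.066]
wrist_force: [-0.5, -0.8, 0.0]
opening: 0.991
finger_force: 0.0
```

step_arm(
  increments=[
    {"dx":6,"dy":0,"dz":0,"rx":0,"ry":0,"rz":0,"hand":85},
    {"dx":6,"dy":0,"dz":0,"rx":0,"ry":0,"rz":0,"hand":85},
    {"dx":6,"dy":0,"dz":0,"rx":0,"ry":0,"rz":0,"hand":85},
    {"dx":6,"dy":0,"dz":0,"rx":0,"ry":0,"rz":0,"hand":85},
    {"dx":6,"dy":0,"dz":0,"rx":0,"ry":0,"rz":0,"hand":85},
    {"dx":6,"dy":0,"dz":0,"rx":0,"ry":0,"rz":0,"hand":85},
    {"dx":6,"dy":0,"dz":0,"rx":0,"ry":0,"rz":0,"hand":85},
  ],
)

```text
t: 7.05
tool_pos: [0.5502, -0.0831, 0.0729]
orientation: [-3.142, 0.023, -0.066]
wrist_force: [-7.4, 0.3, 5.3]
opening: 0.996
finger_force: 3.3
```

step_arm(
  increments=[
    {"dx":5,"dy":0,"dz":0,"rx":0,"ry":0,"rz":0,"hand":85},
    {"dx":5,"dy":0,"dz":0,"rx":0,"ry":0,"rz":0,"hand":85},
    {"dx":5,"dy":0,"dz":0,"rx":0,"ry":0,"rz":0,"hand":85},
    {"dx":5,"dy":0,"dz":0,"rx":0,"ry":0,"rz":0,"hand":85},
  ],
)

```text
t: 7.45
tool_pos: [0.5701, -0.0845, 0.0725]
orientation: [-3.141, 0.023, -0.067]
wrist_force: [-7.0, 0.2, 6.5]
opening: 0.999
finger_force: 3.3
```

step_arm(
  increments=[
    {"dx":4,"dy":0,"dz":0,"rx":0,"ry":0,"rz":0,"hand":85},
    {"dx":3,"dy":0,"dz":0,"rx":0,"ry":0,"rz":0,"hand":85},
  ],
)

```text
t: 7.65
tool_pos: [0.5774, -0.0849, 0.0724]
orientation: [-3.141, 0.023, -0.067]
wrist_force: [-6.2, -0.2, 5.4]
opening: 0.995
finger_force: 3.3
```

step_arm(
  increments=[
    {"dx":2,"dy":0,"dz":0,"rx":0,"ry":0,"rz":0,"hand":85},
    {"dx":2,"dy":0,"dz":0,"rx":0,"ry":0,"rz":0,"hand":85},
  ],
)

```text
t: 7.85
tool_pos: [0.5788, -0.085, 0.0722]
orientation: [3.141, 0.028, -0.067]
wrist_force: [-14.2, 2.1, 11.0]
opening: 1.0
finger_force: 6.8
```

Run:
```python
from h import *
d=r.camera("side");im=d["image"][...,::-1][170:250,240:360]
cv2.imwrite("pics/s4.png",cv2.resize(im,None,fx=6,fy=6,interpolation=cv2.INTER_CUBIC))
for n,v in look("rack",RACK,[.634,-.087,-.066],cams=("side",)).items(): print(n,v)
```

```text
both (array([ 0.63690816, -0.09841667, -0.18925313]), np.float64(0.1859294605689924))
```

View pics/s4.png

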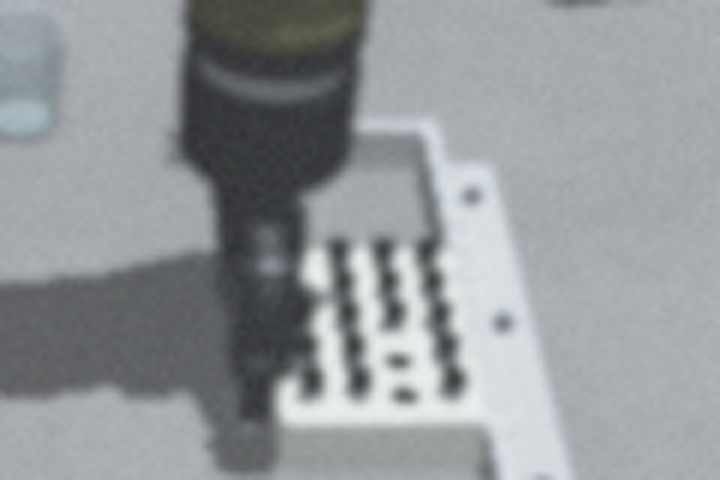

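The rack is against the long rail (force jumped, and TCP x' matches flush). I'll give one more small press, then back off, rise, move over to the right end and turn 90°.

step_arm(
  increments=[
    {"dx":2,"dy":0,"dz":0,"rx":0,"ry":0,"rz":0,"hand":85},
    {"dx":0,"dy":0,"dz":0,"rx":0,"ry":0,"rz":0,"hand":85},
    {"dx":-10,"dy":0,"dz":0,"rx":0,"ry":0,"rz":0,"hand":85},
    {"dx":-20,"dy":0,"dz":0,"rx":0,"ry":0,"rz":0,"hand":85},
    {"dx":0,"dy":0,"dz":-40,"rx":0,"ry":0,"rz":0,"hand":85},
    {"dx":0,"dy":0,"dz":-40,"rx":0,"ry":0,"rz":0,"hand":85},
    {"dx":15,"dy":30,"dz":0,"rx":0,"ry":0,"rz":0,"hand":40},
    {"dx":25,"dy":35,"dz":0,"rx":0,"ry":0,"rz":0,"hand":40},
  ],
)

```text
t: 8.8
tool_pos: [0.5937, -0.1496, 0.1544]
orientation: [-3.139, 0.014, -0.062]
wrist_force: [0.9, -1.1, -0.0]
opening: 0.685
finger_force: 0.0
```

step_arm(
  increments=[
    {"dx":25,"dy":36,"dz":0,"rx":0,"ry":0,"rz":0,"hand":40},
    {"dx":15,"dy":0,"dz":0,"rx":0,"ry":0,"rz":0,"hand":40},
    {"dx":0,"dy":0,"dz":0,"rx":0,"ry":0,"rz":-8,"hand":40},
    {"dx":0,"dy":0,"dz":0,"rx":0,"ry":0,"rz":-8,"hand":40},
    {"dx":0,"dy":0,"dz":0,"rx":0,"ry":0,"rz":-8,"hand":40},
    {"dx":0,"dy":0,"dz":0,"rx":0,"ry":0,"rz":-8,"hand":40},
    {"dx":0,"dy":0,"dz":0,"rx":0,"ry":0,"rz":-8,"hand":40},
    {"dx":0,"dy":0,"dz":0,"rx":0,"ry":0,"rz":-8,"hand":40},
  ],
)

```text
t: 9.6
tool_pos: [0.6306, -0.1898, 0.1516]
orientation: [-3.129, 0.01, 0.777]
wrist_force: [-0.4, -0.0, 0.6]
opening: 0.47
finger_force: 0.0
```

step_arm(
  increments=[
    {"dx":0,"dy":0,"dz":0,"rx":0,"ry":0,"rz":-8,"hand":40},
    {"dx":0,"dy":0,"dz":0,"rx":0,"ry":0,"rz":-8,"hand":40},
    {"dx":0,"dy":0,"dz":0,"rx":0,"ry":0,"rz":-8,"hand":40},
    {"dx":0,"dy":0,"dz":0,"rx":0,"ry":0,"rz":-8,"hand":40},
    {"dx":0,"dy":0,"dz":0,"rx":0,"ry":0,"rz":-8,"hand":40},
    {"dx":0,"dy":0,"dz":0,"rx":0,"ry":0,"rz":-2,"hand":40},
    {"dx":0,"dy":0,"dz":0,"rx":0,"ry":0,"rz":0,"hand":40},
  ],
)

```text
t: 10.3
tool_pos: [0.6304, -0.1899, 0.1514]
orientation: [-3.125, -0.002, 1.503]
wrist_force: [-0.1, -0.4, 0.2]
opening: 0.468
finger_force: 0.0
```

Run:
```python
from h import *
for n,v in look("rack",RACK,[.635,-.09,-.066]).items(): print(n,v)
s=r.get_state();print(s["t"],s["tool_pos"],s["orientation"])
T=np.array([.689,.067]);a=-.066;R=np.array([[np.cos(a),-np.sin(a)],[np.sin(a),np.cos(a)]])
print("tcp in stop",R.T@(np.array(s["tool_pos"])[:2]-T))
```

```text
both (array([ 0.63150129, -0.09129374, -0.06748917]), np.float64(0.22693197366420342))
top (array([ 0.63133332, -0.09170511, -0.07248359]), np.float64(0.050237715487616685))
side (array([ 0.63334426, -0.09083975, -0.0858652 ]), np.float64(0.40036983686021654))
10.5 [ 0.63016113 -0.18937591  0.151434  ] [-3.12474452e+00 -1.21103719e-03  1.50380368e+00]
tcp in stop [-0.04180224 -0.25969827]
```

step_arm(
  increments=[
    {"dx":0,"dy":-4,"dz":30,"rx":0,"ry":0,"rz":0,"hand":40},
    {"dx":0,"dy":0,"dz":30,"rx":0,"ry":0,"rz":0,"hand":40},
    {"dx":0,"dy":0,"dz":12,"rx":0,"ry":0,"rz":0,"hand":40},
    {"dx":0,"dy":0,"dz":0,"rx":0,"ry":0,"rz":0,"hand":40},
  ],
)

```text
t: 10.9
tool_pos: [0.6237, -0.1887, 0.0777]
orientation: [-3.121, -0.001, 1.505]
wrist_force: [-0.1, 0.4, 0.3]
opening: 0.463
finger_force: 0.0
```

step_arm(
  increments=[
    {"dx":6,"dy":0,"dz":0,"rx":0,"ry":0,"rz":0,"hand":40},
    {"dx":6,"dy":0,"dz":0,"rx":0,"ry":0,"rz":0,"hand":40},
    {"dx":6,"dy":0,"dz":0,"rx":0,"ry":0,"rz":0,"hand":40},
    {"dx":6,"dy":0,"dz":0,"rx":0,"ry":0,"rz":0,"hand":40},
    {"dx":6,"dy":0,"dz":0,"rx":0,"ry":0,"rz":0,"hand":40},
    {"dx":6,"dy":0,"dz":0,"rx":0,"ry":0,"rz":0,"hand":40},
  ],
)

```text
t: 11.5
tool_pos: [0.6275, -0.1558, 0.0804]
orientation: [-3.125, 0.005, 1.503]
wrist_force: [-0.6, -6.9, 4.2]
opening: 0.47
finger_force: 3.3
```

step_arm(
  increments=[
    {"dx":6,"dy":0,"dz":0,"rx":0,"ry":0,"rz":0,"hand":40},
    {"dx":6,"dy":0,"dz":0,"rx":0,"ry":0,"rz":0,"hand":40},
    {"dx":6,"dy":0,"dz":0,"rx":0,"ry":0,"rz":0,"hand":40},
    {"dx":6,"dy":0,"dz":0,"rx":0,"ry":0,"rz":0,"hand":40},
    {"dx":6,"dy":0,"dz":0,"rx":0,"ry":0,"rz":0,"hand":40},
    {"dx":6,"dy":0,"dz":0,"rx":0,"ry":0,"rz":0,"hand":40},
  ],
)

```text
t: 12.1
tool_pos: [0.6299, -0.12, 0.0803]
orientation: [-3.125, 0.004, 1.502]
wrist_force: [-0.8, -6.6, 4.7]
opening: 0.468
finger_force: 3.1
```

step_arm(
  increments=[
    {"dx":6,"dy":0,"dz":0,"rx":0,"ry":0,"rz":0,"hand":40},
    {"dx":6,"dy":0,"dz":0,"rx":0,"ry":0,"rz":0,"hand":40},
    {"dx":6,"dy":0,"dz":0,"rx":0,"ry":0,"rz":0,"hand":40},
    {"dx":6,"dy":0,"dz":0,"rx":0,"ry":0,"rz":0,"hand":40},
    {"dx":6,"dy":0,"dz":0,"rx":0,"ry":0,"rz":0,"hand":40},
    {"dx":6,"dy":0,"dz":0,"rx":0,"ry":0,"rz":0,"hand":40},
    {"dx":6,"dy":0,"dz":0,"rx":0,"ry":0,"rz":0,"hand":40},
  ],
)

```text
t: 12.8
tool_pos: [0.6327, -0.0781, 0.0804]
orientation: [-3.125, 0.005, 1.502]
wrist_force: [-0.5, -5.7, 5.9]
opening: 0.466
finger_force: 3.2
```

step_arm(
  increments=[
    {"dx":4,"dy":0,"dz":0,"rx":0,"ry":0,"rz":0,"hand":40},
    {"dx":4,"dy":0,"dz":0,"rx":0,"ry":0,"rz":0,"hand":40},
    {"dx":3,"dy":0,"dz":0,"rx":0,"ry":0,"rz":0,"hand":40},
  ],
)

```text
t: 13.1
tool_pos: [0.6334, -0.0669, 0.0804]
orientation: [-3.125, 0.004, 1.503]
wrist_force: [-1.0, -6.6, 5.1]
opening: 0.468
finger_force: 3.2
```

step_arm(
  increments=[
    {"dx":2,"dy":0,"dz":0,"rx":0,"ry":0,"rz":0,"hand":40},
    {"dx":2,"dy":0,"dz":0,"rx":0,"ry":0,"rz":0,"hand":40},
  ],
)

```text
t: 13.3
tool_pos: [0.6336, -0.0632, 0.0803]
orientation: [-3.125, 0.005, 1.503]
wrist_force: [-0.8, -6.9, 4.6]
opening: 0.473
finger_force: 3.1
```

step_arm(
  increments=[
    {"dx":2,"dy":0,"dz":0,"rx":0,"ry":0,"rz":0,"hand":40},
    {"dx":2,"dy":0,"dz":0,"rx":0,"ry":0,"rz":0,"hand":40},
  ],
)

```text
t: 13.5
tool_pos: [0.6338, -0.0605, 0.0803]
orientation: [-3.125, 0.007, 1.502]
wrist_force: [-1.3, -10.8, 6.7]
opening: 0.468
finger_force: 5.4
```

step_arm(
  increments=[
    {"dx":3,"dy":0,"dz":0,"rx":0,"ry":0,"rz":0,"hand":40},
    {"dx":0,"dy":0,"dz":0,"rx":0,"ry":0,"rz":0,"hand":40},
  ],
)

```text
t: 13.7
tool_pos: [0.6338, -0.0602, 0.0804]
orientation: [-3.125, 0.012, 1.501]
wrist_force: [-0.2, -12.3, 8.9]
opening: 0.47
finger_force: 6.3
```

step_arm(
  increments=[
    {"dx":-8,"dy":0,"dz":0,"rx":0,"ry":0,"rz":0,"hand":40},
    {"dx":-20,"dy":0,"dz":0,"rx":0,"ry":0,"rz":0,"hand":40},
    {"dx":-10,"dy":0,"dz":-45,"rx":0,"ry":0,"rz":0,"hand":40},
    {"dx":-30,"dy":0,"dz":-35,"rx":0,"ry":0,"rz":0,"hand":40},
    {"dx":-30,"dy":-35,"dz":0,"rx":0,"ry":0,"rz":0,"hand":40},
    {"dx":-30,"dy":-35,"dz":0,"rx":0,"ry":0,"rz":0,"hand":40},
    {"dx":-30,"dy":-35,"dz":0,"rx":0,"ry":0,"rz":0,"hand":40},
    {"dx":-30,"dy":-35,"dz":0,"rx":0,"ry":0,"rz":0,"hand":40},
  ],
)

```text
t: 14.5
tool_pos: [0.4817, -0.2318, 0.162]
orientation: [-3.125, -0.002, 1.506]
wrist_force: [0.5, -0.3, -0.5]
opening: 0.471
finger_force: 0.0
```

Run:
```python
from h import *
T=np.array([.689,.067]);a=-.066;R=np.array([[np.cos(a),-np.sin(a)],[np.sin(a),np.cos(a)]])
for n,v in look("rack",RACK,[.641,.01,-.066]).items(): print(n,v[0],v[1],"stop frame",R.T@(v[0][:2]-T)*1000,v[0][2]-a)
d=r.camera("top");A=d["image"][...,::-1][90:190,210:310]
d=r.camera("side");B=d["image"][...,::-1][160:260,240:340]
cv2.imwrite("pics/s5.png",cv2.resize(np.hstack([A,B]),None,fx=4,fy=4,interpolation=cv2.INTER_CUBIC))
```

```text
both [ 0.63887133  0.0106843  -0.07063657] 0.05055190200797227 stop frame [-46.30539448 -59.49918237] -0.004636574420998407
top [ 0.63870663  0.01062072 -0.07249617] 0.03144108609906504 stop frame [-46.46553657 -59.57348733] -0.006496167405049227
side [ 0.63867484  0.006578   -0.06406976] 0.061725161812572926 stop frame [-46.23063047 -63.60949635] 0.0019302411963743327
```

View pics/s5.png

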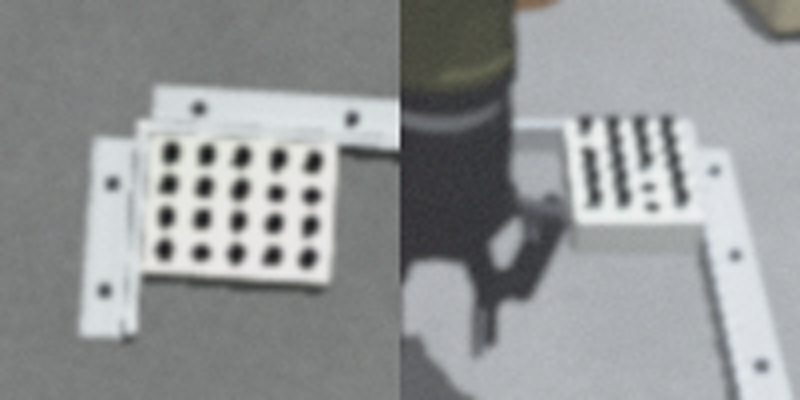

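The top view shows the rack seated in the corner. The fit puts its centre at (−46, −60) mm in the stop frame, 0.005 rad off parallel. It read −47 mm in x right after being pressed on the rail, so that offset is measurement bias. The hand is clear, so I'm handing in.

```bash
python3 -c "
from h import *
print(r.job_done())"
```

```text
the job is handed in; nothing more can be done
None
```

The white rack was pushed home into the corner of the stop and the job is handed in. The last camera fit put it about 1.5 mm or less from both rails and 0.005 rad off parallel, with the hand clear; the hand-in returned no verdict.

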